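# Reset the vent-door stay of a battery charging box to the red-ringed hole

### The job

The vent door of the battery charging box is held ajar by the flat dark steel stay on its top. Take the stay by its black ball knob, lift it off its pin, swing the door wider and gently drop the red-ringed hole over the pin, so that the stay lies fully down and is let go. Do not force the stay against the pin, and leave the other things on the box and the bench where they are.

Things in the scene. Friction and masses are not known exactly. Their poses are not given: they have to be found in the camera images.
- knob (a point): centre of the black ball knob of the stay, 20 mm across, the thing to grasp (from above). It stands on an 8 mm stem on the stay, 225 mm from the pivot along the stay and 36 mm above the stay's underside. Frame: x along the stay from pivot to knob, y across it, z up from its flat side
- red_hole (a point): centre, at the underside, of the round red-ringed hole of the stay: 10.5 mm across, 142 mm from the pivot along the stay (83 mm short of the knob). The stay is a flat dark steel bar 262 mm long, 24 wide, 5 thick, about 0.2 kg. Further out, 180 mm from the pivot, is a like hole without a ring: not wanted. Same frame as the knob
- slot (a point): centre, at the underside, of the long slot of the stay, 28 mm long and 10.5 wide, 100 mm from the pivot; at the start the pin stands somewhere in this slot, so that the stay can be slid a little either way until a slot end meets the pin. Same frame as the knob
- pivot (a point): the stay's pivot on the top of the vent door, at the level of the stay's underside; 190 mm from the door's hinge. Here the stay can swivel level and tip up, freely; it falls down of itself if let go
- door_hinge (a point): vertical hinge axis of the vent door (260 mm wide), taken at the level of the lowered stay's underside. The line from here to the pivot turns with the door
- catch_mid (a point): middle of the top face of the blue steel plate (52 x 26 x 4 mm) on top of the charging box; its top face is level with the lowered stay's underside. A fixed upright brass pin, 8 mm across with a 1.2 mm chamfer, rises 10 mm from it, on the plate's x line but anywhere up to 8 mm either way from this point along x: where along x is not measured. Frame: x points from the robot's side of the box to the door's side, y along the box's long side
- cabinet: the pale grey charging box, fixed, 250 (x) x 300 (y) x 120 mm high; origin under its centre, x points to the door's side (away from the robot)
- catch: the blue steel plate with its pin; origin at the middle of the plate's underside, axes as catch_mid
- door (a joint): vent door, rad: 0 shut, about 0.15 at the start, grows as it opens (the pivot moves to the box's +x, turning clockwise seen from above). It stays where it is left; moving it by the stay takes about 1 to 2 N
- stay (a joint): tip of the stay, rad: 0 lying fully down, grows as the knob is raised. Resting on top of the pin with the red hole beside it, it reads about 0.07. Its turning axis lies across the stay at the pivot, at the level of the underside
- swivel: the small steel swivel at the pivot, carrying the stay (the force rules mean both together); origin at the pivot, z up
- jar: small clear jar with blue lid, 44 mm across, 55 tall, on the charging box: leave it alone
- pack: blue battery pack 70 x 38 x 20 mm, on the charging box: leave it alone
- motor: gear motor, 25 x 25 x 75 mm, yellow gearbox: leave it alone
- driver: screwdriver with orange handle, lying: leave it alone
- wheel: black rover wheel lying flat, 80 mm across, 38 tall: leave it alone
- cup: paper cup, 76 mm across, 100 tall: leave it alone
- weight: small brass weight, 44 mm across, 48 tall: leave it alone

How it is judged:
By the outcome, as a careful person would: the job done as asked, in the order asked, and still so for the second after the job is handed in, with the robot touching nothing.
It also fails if it takes over 42 s, if anything falls off the work surface, if the arm or the gripper's body presses on something with over 40 N, if the wrist force passes 120 N, or if a joint passes its speed limit or range.

### The arm

A 6-joint arm with a two-finger parallel gripper is mounted at the origin on the work surface. World frame = base frame: x ahead of the robot, y to its left, z up, the work surface at z = 0. Lengths are in mm, angles in rad, forces in N, time in s.
With the tool pointing down it reaches from about 400 to 925 mm from the base axis. Payload 12.5 kg.
Tool frame: the origin (TCP) lies between the finger pads; the fingertips stand 14 mm ahead of it and the grasp point (between the pads) lies 5 mm behind it; x points along the fingers, y is the direction in which the jaws open and shut, and the axes are right-handed (so a half turn about x gives the same grasp; the last joint's range is limited). The gripper opens to 95 mm and grips with 3 to 60 N. Pads are 20 mm wide; open, the fingers measure 119 mm over their backs; the gripper's body (75 mm by 180 mm) begins 59 mm behind the grasp point.
Start: joints at [1.128, 0.491, 1.559, -0, 1.092, -0.106], TCP at [206.526, 589.909, 228.661] pointing down, gripper open.
Joint ranges: [-3.1, 3.1], [-0.84, 2.19], [0.05, 2.79], [-1.13, 4.28], [0.06, 2.93], [-2.69, 2.69]. Speed limits (rad/s): [2.22, 2.22, 2.79, 3.14, 3.14, 3.14].

### API

Orientations are given as [roll, pitch, yaw] about the fixed x, y, z axes, in that order (R = Rz(yaw) Ry(pitch) Rx(roll)).
In Python, from cell import env, cams gives the robot as it stands.
- The arm moves only by the tool carry_out, never from a script. Its arguments are lists of equal length, an entry for each row: "grip": the closure, from -1 (fully open) to 1 (shut); "linear": the shift along the tool's x, y, z scaled (see below), a list of three; "turn": the turn about the tool's x scaled (see below). In form: {"grip": [grip, ...], "linear": [[tx, ty, tz], ...], "turn": [turn, ...]}. A call has 1 to 5 rows; each row shifts and turns the commanded pose from where the row before left it, along the tool's axes as they then stand; what a row does not reach is not made up. The controller multiplies each number of a shift by 0.5 m and each number of a turn by 180 degrees. A row lasts 1/10 s, in which the tool goes at most 50 mm and 8.59 degrees, less where a joint would pass 70% of its speed; a pose out of reach is approached as far as the arm can. A call with a number of a shift or a turn outside -1 to 1 is refused whole. A call with a gripper value outside its range is refused whole. The fingers move at their own pace and stop on an object; the grip force is fixed at half the most. Time passes only in rows, so rows that do not move let the fingers close. It gives the time, the measured TCP pose, the force and the opening at its end, in the units of the state.
- env.state(): the state, without advancing time (a new reading comes with each control period).
- cams.read_camera(name): name is "scene" or "top" or "wrist"; returns the picture (384x512x3 uint8, blue, green, red); there is no depth.
- cams.camera_info(name): a dict with "fx", "fy", "cx", "cy" (pixels), "dist" ([k1, k2, p1, p2, k3] as OpenCV has them; the pictures are not rectified), "view" (4x4, takes a point from world to camera coordinates). Camera axes: x right, y down, z forward; pixel columns grow to the right and rows downward; lengths in mm; the calibration is good to about 2 mm. A picture is of the moment at which its call begins: read the wrist's pose just before it. camera_info takes no time and is no camera call; for the wrist camera it gives the pose at the moment of the call.
- env.job_done(): hands the job in, once; it reports no verdict.
The state is a dict: "t": time; "joints": joint angles; "qvel": joint speeds; "tau": joint torques, N m; "eef_pos": TCP position; "tcp_rot": TCP orientation; "ft_force": force on the tool from outside, world axes, zero at the start; "moment": the same for the moment, N m; "opening": opening from 0.0 (shut) to 1.0 (fully open).
Only numpy, scipy, OpenCV 4.12 (cv2) and the standard library are available. Lean on these libraries where they do the work, as an engineer would, in place of code of your own. Each camera call takes 0.05 s, during which the arm holds its last target. There are 200 camera calls.

## Working session

There is one attempt and no reset: what is moved stays moved. The work goes in short steps, Python scripts to look and compute and a tool call to move; the robot and the scene stay as the last step left them, time stands still between calls to the robot, and variables do not carry over. Pictures are saved under pics/ and viewed, about 8 in all and at most 12, crops included, and the job is handed in when it is done.

Besides the shell and the picture viewer there is one more tool, called after "Call:" by a JSON object that holds its "fn" and its "kwargs", one argument or row to a line. carry_out: Moves the arm, as the interface text tells. Shifts and turns lie within -1 to 1; 1 stands for 0.5 m of shift or 180 degrees of turn. Its arguments: {"type":"object","properties":{"grip":{"type":"array"},"linear":{"type":"array"},"turn":{"type":"array"}},"required":["grip","linear","turn"]}

```bash
mkdir -p pics; ls
cat > h.py <<'E'
import numpy as np, cv2
from cell import env, cams
def snap(n,f,crop=None,s=1):
    im=cams.read_camera(n)
    np.save('pics/'+f+'.npy',im)
    if crop: x0,y0,x1,y1=crop; im=im[y0:y1,x0:x1]
    if s!=1: im=cv2.resize(im,None,fx=s,fy=s,interpolation=cv2.INTER_CUBIC)
    cv2.imwrite('pics/'+f+'.png',im)
def ray(info,uv):
    K=np.array([[info['fx'],0,info['cx']],[0,info['fy'],info['cy']],[0,0,1.]])
    p=cv2.undistortPoints(np.array([[uv]],float),K,np.array(info['dist'],float))[0,0]
    V=np.array(info['view']); R=V[:3,:3]; c=-R.T@V[:3,3]
    return c,R.T@np.array([p[0],p[1],1.])
def atz(info,uv,z):
    c,d=ray(info,uv); return c+d*(z-c[2])/d[2]
def proj(info,P):
    K=np.array([[info['fx'],0,info['cx']],[0,info['fy'],info['cy']],[0,0,1.]])
    V=np.array(info['view']); 
    return cv2.projectPoints(np.array(P,float).reshape(-1,3),cv2.Rodrigues(V[:3,:3])[0],V[:3,3],K,np.array(info['dist'],float))[0][:,0]
E
python3 - <<'E'
from h import *
print(env.state())
snap('top','top0',None,1.5); snap('scene','scene0',None,1.5)
for n in ('top','scene','wrist'):
    i=cams.camera_info(n); V=np.array(i['view']); print(n,i['fx'],-V[:3,:3].T@V[:3,3],V[2,:3])
E
```

```text
pics
{'t': 0.0, 'joints': array([ 1.12842621e+00,  4.91570165e-01,  1.55946342e+00,  1.79479080e-05,
        1.09171832e+00, -1.05621693e-01]), 'qvel': array([ 0.0008296 ,  0.00015583,  0.00145177,  0.00108688, -0.00138294,
        0.00018885]), 'tau': array([-3.76758078e-03, -6.12649941e+01, -2.58173472e+01,  6.90589333e-02,
        4.82858322e-02, -1.31385350e-04]), 'eef_pos': array([206.39692045, 589.68329129, 228.05034623]), 'tcp_rot': array([-1.69014822,  1.56963697, -2.02690493]), 'ft_force': array([ 0.22536559, -0.16788775,  0.37089212]), 'moment': array([ 0.01711993, -0.02163841, -0.00548034]), 'opening': 1.0015323001484826}
top 382.7696651133116 [ 371.25175636  -28.26727025 1349.97668348] [ 0.15030787 -0.01011131 -0.98858753]
scene 440.4559337985169 [1427.67606446 -320.83320914 1193.88452117] [-0.62051233  0.19525002 -0.75950107]
wrist 274.20024697457205 [126.02904769 617.39962163 384.06640622] [ 0.28020983 -0.09972495 -0.95474467]
```

View pics/top0.png

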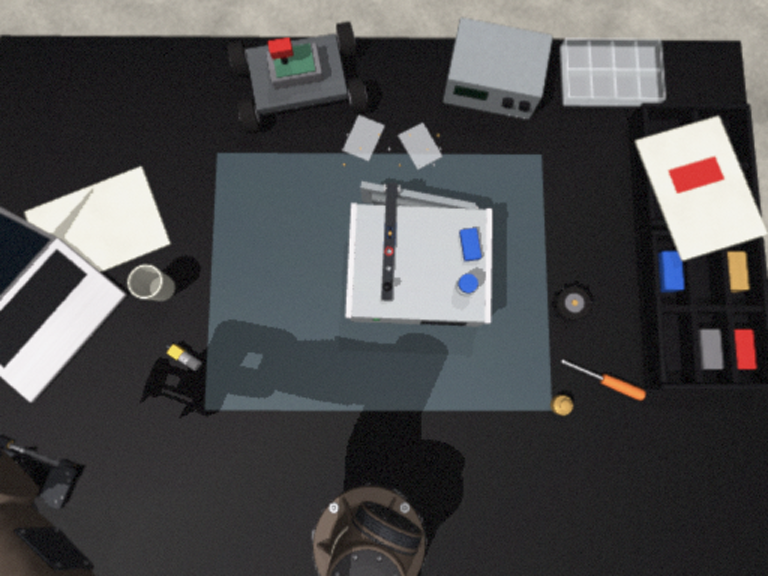

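View pics/scene0.png

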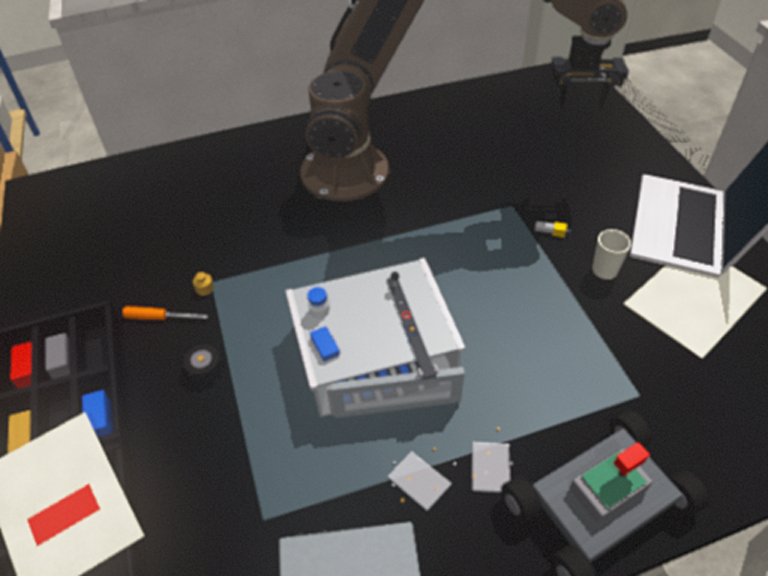

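The top view shows the stay running from the pivot near (391,187) on the ajar door down to the knob near (388,287), with the red ring at about (389,252). The jar and pack are to its right. All positions are in 1.5x pixels.

Run:
```python
from h import *
i=cams.camera_info('top')
for n,u,z in [('knob',(388,287),160),('red',(389,252),129),('pivot',(391,190),129),('boxTL',(351,206),120),('boxTR',(492,210),120),('boxBR',(491,321),120),('boxBL',(346,318),120),('doorfar',(362,184),110)]:
    print(n,atz(i,np.array(u)/1.5,z).round(1))
i=cams.camera_info('scene')
for n,u,z in [('knob',(393,276),160),('red',(406,316),129),('hole',(412,328),129)]:
    print('s',n,atz(i,np.array(u)/1.5,z).round(1))
from scipy.spatial.transform import Rotation as R
print(R.from_euler('xyz',env.state()['tcp_rot']).as_matrix().round(3))
im=np.load('pics/top0.npy')[110:225,220:340]
cv2.imwrite('pics/top0c.png',cv2.resize(im,None,fx=6,fy=5,interpolation=cv2.INTER_CUBIC))
```

```text
knob [552.9 -41.1 160. ]
red [634.5 -43.5 129. ]
pivot [774.4 -47.7 129. ]
boxTL [740.1  40.7 120. ]
boxTR [ 732.4 -271.9  120. ]
boxBR [ 485.7 -263.3  120. ]
boxBL [491.4  48.6 120. ]
doorfar [794.3  17.1 110. ]
s knob [555.6 -41.9 160. ]
s red [641.8 -43.7 129. ]
s hole [674.8 -42.6 129. ]
[[-0.     0.33   0.944]
 [-0.001  0.944 -0.33 ]
 [-1.    -0.001 -0.   ]]
```

Call:
{"fn": "carry_out", "kwargs": {
  "grip": [-1,-1,-1,-1,-1],
  "linear": [
    [0,-0.06,0.067],
    [0,-0.06,0.067],
    [0,-0.06,0.067],
    [0,-0.06,0.067],
    [0,-0.06,0.067]
  ],
  "turn": [0,0,0,0,0]
}}

```text
t: 0.6
eef_pos: [315.4, 391.3, 228.5]
tcp_rot: [-2.093, 1.571, -2.43]
ft_force: [1.7, -0.4, -0.7]
opening: 0.999
```

Call:
{"fn": "carry_out", "kwargs": {
  "grip": [-1,-1,-1,-1,-1],
  "linear": [
    [0,-0.06,0.067],
    [0,-0.06,0.067],
    [0,-0.06,0.067],
    [0,-0.06,0.067],
    [0,-0.06,0.067]
  ],
  "turn": [0,0,0,0,0]
}}

```text
t: 1.1
eef_pos: [424.0, 194.3, 228.6]
tcp_rot: [2.409, 1.571, 2.072]
ft_force: [0.6, 0.5, 0.2]
opening: 0.999
```

Call:
{"fn": "carry_out", "kwargs": {
  "grip": [-1,-1,-1,-1,-1],
  "linear": [
    [0,-0.06,0.067],
    [0,-0.06,0.067],
    [0,-0.06,0.067],
    [0,-0.06,0.067],
    [0,-0.06,0.067]
  ],
  "turn": [0,0,0,0,0]
}}

```text
t: 1.6
eef_pos: [532.6, -2.7, 228.5]
tcp_rot: [2.962, 1.57, 2.625]
ft_force: [0.5, 1.2, -0.2]
opening: 0.995
```

Call:
{"fn": "carry_out", "kwargs": {
  "grip": [-1,-1,-1,-1,-1],
  "linear": [
    [0,-0.06,0.067],
    [0,0,0],
    [0,0,0],
    [0,0,0],
    [0,0,0]
  ],
  "turn": [0,0.047,0.047,0.047,0.047]
}}

```text
t: 2.1
eef_pos: [553.7, -40.4, 228.3]
tcp_rot: [-2.544, 1.57, 2.805]
ft_force: [-0.2, -0.7, 0.1]
opening: 1.003
```

Call:
{"fn": "carry_out", "kwargs": {
  "grip": [-1,-1,-1,-1,-1],
  "linear": [
    [0,0,0],
    [0,0,0],
    [0,0,0],
    [0,0,0],
    [0,0,0]
  ],
  "turn": [0.047,0.047,0.047,0.047,0.047]
}}

```text
t: 2.6
eef_pos: [553.6, -40.2, 228.3]
tcp_rot: [-1.794, 1.57, 2.818]
ft_force: [0.3, 0.1, -0.2]
opening: 1.004
```

Call:
{"fn": "carry_out", "kwargs": {
  "grip": [-1,-1,-1,-1,-1],
  "linear": [
    [0,0,0],
    [0,0,0],
    [0,0,0],
    [0,0,0],
    [0,0,0]
  ],
  "turn": [0.047,0.047,0.047,0.047,0.047]
}}

```text
t: 3.1
eef_pos: [553.6, -40.2, 228.3]
tcp_rot: [-1.094, 1.57, 2.779]
ft_force: [0.5, -0.5, 0.2]
opening: 0.998
```

Call:
{"fn": "carry_out", "kwargs": {
  "grip": [-1,-1,-1,-1,-1],
  "linear": [
    [0,0,0],
    [0,0,0],
    [0,0,0],
    [0,0,0],
    [0,0,0]
  ],
  "turn": [0.047,0.047,0.047,0.047,0.047]
}}

```text
t: 3.6
eef_pos: [553.6, -40.2, 228.3]
tcp_rot: [-0.341, 1.57, 2.793]
ft_force: [0.2, -0.0, 0.6]
opening: 1.0
```

Run:
```python
from h import *
from scipy.spatial.transform import Rotation as R
s=env.state(); print(s['t'],s['eef_pos'],s['joints'].round(3)); print(R.from_euler('xyz',s['tcp_rot']).as_matrix().round(3))
i=cams.camera_info('wrist'); V=np.array(i['view']); print(-V[:3,:3].T@V[:3,3],V[:3,:3].round(3)); np.save('pics/w1v.npy',V)
snap('wrist','w1',None,1.5)
```

```text
3.6 [553.63849229 -40.22353829 228.32833895] [-0.192  0.392  1.732  0.     1.018  1.386]
[[-0.001 -0.007 -1.   ]
 [ 0.    -1.     0.007]
 [-1.    -0.     0.001]]
[637.29934486 -41.16298451 384.22571827] [[-0.007 -1.     0.   ]
 [-0.955  0.007  0.297]
 [-0.297  0.002 -0.955]]
```

View pics/w1.png

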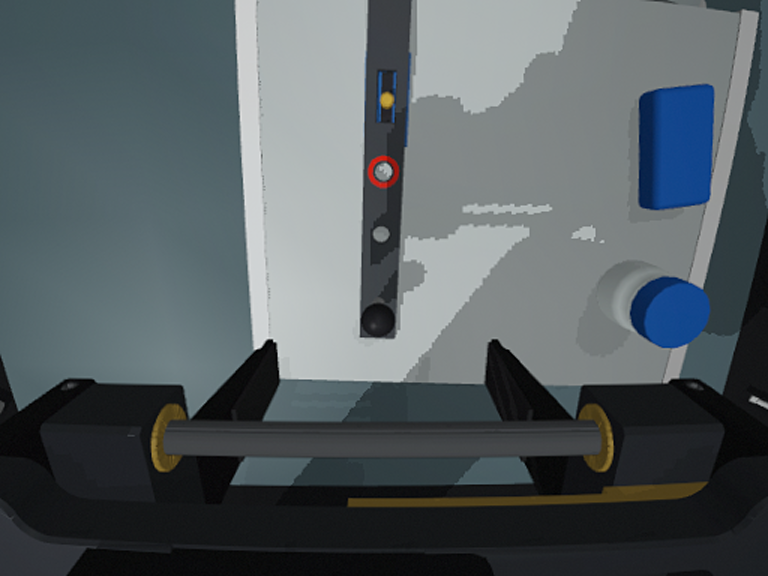

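The wrist view shows the pin in the slot at (387,100), the red ring at (384,171), the plain hole at (381,234) and the knob at (378,320).

Run:
```python
from h import *
i=cams.camera_info('wrist'); i['view']=np.load('pics/w1v.npy')
im=np.load('pics/w1.npy').astype(int); b,g,r=im[...,0],im[...,1],im[...,2]
m=(r>150)&(g<90)&(b<90); ys,xs=np.nonzero(m); red=((xs.min()+xs.max())/2,(ys.min()+ys.max())/2); print('redpx',red,(xs.mean(),ys.mean()))
m=(r>150)&(b<110)&(g>110); m[:,:200]=0;m[:,330:]=0;m[120:]=0; ys,xs=np.nonzero(m); pin=(xs.mean(),ys.mean()); print('pin',pin,len(xs))
R=atz(i,red,129); P=atz(i,pin,134); k=np.array
K=atz(i,(378/1.5,320/1.5),160); H2=atz(i,(381/1.5,234/1.5),129); S=atz(i,(386.5/1.5,97/1.5),129)
print('red',R,'pin',P,'knob',K,'plain',H2,'slot',S)
print(np.linalg.norm((K-R)[:2]),np.linalg.norm((H2-R)[:2]),np.linalg.norm((S-R)[:2]))
# box edges: left rail inner/outer
for u in [(243,60),(258,330),(748,60),(680,370),(300,380),(580,384)]: print(u,atz(i,np.array(u)/1.5,120).round(1))
cv2.imwrite('pics/w1c.png',cv2.resize(np.load('pics/w1.npy')[30:130,215:305],None,fx=6,fy=6,interpolation=cv2.INTER_CUBIC))
```

```text
redpx (np.float64(254.5), np.float64(114.0)) (np.float64(253.37142857142857), np.float64(113.64285714285714))
pin (np.float64(257.3965517241379), np.float64(66.17241379310344)) 58
red [636.35462781 -41.3675502  129.        ] pin [675.54448061 -44.09220074 134.        ] knob [553.25645061 -38.55549308 160.        ] plain [598.58219382 -40.62569811 129.        ] slot [677.52237807 -44.38871351 129.        ]
83.14574384983436 37.77971829022896 41.278457928436765
(243, 60) [700.9  39.5 120. ]
(258, 330) [531.4  45.4 120. ]
(748, 60) [ 706.5 -268.2  120. ]
(680, 370) [ 496.1 -262.4  120. ]
(300, 380) [492.4  18.7 120. ]
(580, 384) [ 486.6 -186.1  120. ]
```

View pics/w1c.png

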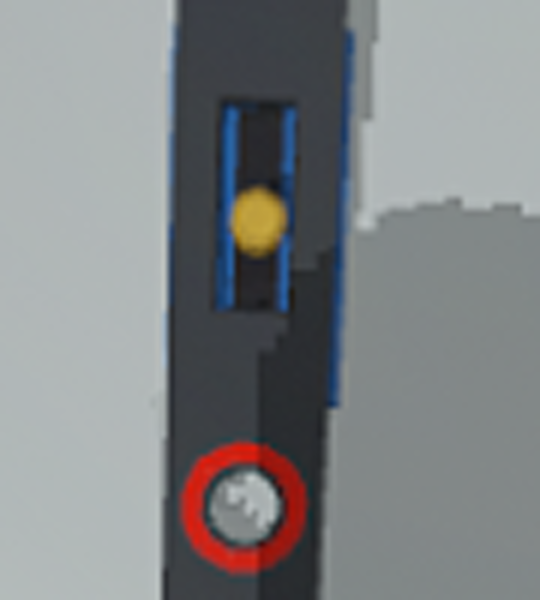

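Call:
{"fn": "carry_out", "kwargs": {
  "grip": [-1,-1,-1,-1,1],
  "linear": [
    [0.05,-0.002,0],
    [0.05,0,0],
    [0.046,0,0],
    [0,0,0],
    [0,0,0]
  ],
  "turn": [0.0085,0,0,0,0]
}}

```text
t: 4.15
eef_pos: [553.9, -39.3, 155.9]
tcp_rot: [-0.321, 1.57, 2.794]
ft_force: [0.3, 0.4, -0.6]
opening: 0.957
```

Call:
{"fn": "carry_out", "kwargs": {
  "grip": [1,1,1,1],
  "linear": [
    [0,0,0],
    [0,0,0],
    [0,0,0],
    [0,0,0]
  ],
  "turn": [0,0,0,0]
}}

```text
t: 4.55
eef_pos: [553.9, -39.2, 156.1]
tcp_rot: [3.104, 1.57, -0.064]
ft_force: [-0.4, 0.6, 0.7]
opening: 0.634
```

```bash
cat > plan.py <<'E'
import numpy as np
from scipy.optimize import brentq
th=-0.033; ex=np.array([np.cos(th),np.sin(th)]); ey=np.array([-ex[1],ex[0]])
red=np.array([636.35,-41.37]); pin=np.array([675.9,-44.3]); knob=np.array([553.26,-38.56])
d=(red-knob)/np.linalg.norm(red-knob); piv=red+142*d
hin=piv-190*(np.sin(.15)*ex+np.cos(.15)*ey)
P=lambda a: hin+190*(np.sin(a)*ex+np.cos(a)*ey)
def knobat(a,tip=0):  # stay over the pin line, knob horizontal position
    u=(pin-P(a)); u/=np.linalg.norm(u); L=225*np.cos(tip)-36*np.sin(tip); return P(a)+L*u, 225*np.sin(tip)+36*np.cos(tip)-36, np.degrees(np.arctan2(-u[1],-u[0]))
if __name__=='__main__':
    a1=brentq(lambda a:np.linalg.norm(P(a)-pin)-142,.15,.8); print('a1',a1,'piv',piv,'hinge',hin,P(a1), 'pin dist now',np.linalg.norm(piv-pin))
    for a,t in [(.15,0),(.15,.08),(.15,.16),(.2,.16),(.25,.16),(.3,.16),(.34,.16),(a1,.16),(a1,.08),(a1,0)]:
        k,z,y=knobat(a,t); print(round(a,3),t,(k-piv+225*d).round(1),round(z,1),round(y,2))
E
python3 plan.py; python3 -c "
from h import *
s=env.state();print(s['eef_pos'],s['tcp_rot'],s['ft_force'],s['opening']*95)"
```

```text
a1 0.36456264171534186 piv [778.26886633 -46.16951877] hinge [ 743.69261038 -232.99693251] [817.2553345  -57.81552476] pin dist now 102.38593601437967
0.15 0 [-0.1 -3.5] 0.0 -1.05
0.15 0.08 [ 3.5 -3.6] 17.9 -1.05
0.15 0.16 [ 8.5 -3.7] 35.4 -1.05
0.2 0.16 [17.9 -2.1] 35.4 -1.97
0.25 0.16 [27.2 -0.8] 35.4 -2.96
0.3 0.16 [36.5  0.3] 35.4 -4.02
0.34 0.16 [43.9  1. ] 35.4 -4.91
0.365 0.16 [48.4  1.3] 35.4 -5.46
0.365 0.08 [43.5  1.8] 17.9 -5.46
0.365 0 [39.9  2.2] 0.0 -5.46
[553.92633766 -39.24955441 156.12606849] [ 3.10436679  1.56995742 -0.06439003] [-0.4455467   0.57099202  0.69002891] 60.269556211694685
```

Call:
{"fn": "carry_out", "kwargs": {
  "grip": [1,1,1,1,1],
  "linear": [
    [0,0,0],
    [0,0,0],
    [0,0,0],
    [0,0,0],
    [0,0,0]
  ],
  "turn": [0,0,0,0,0]
}}

```text
t: 5.05
eef_pos: [553.8, -39.2, 155.6]
tcp_rot: [-1.081, 1.571, 2.033]
ft_force: [0.4, 0.6, -0.7]
opening: 0.219
```

Call:
{"fn": "carry_out", "kwargs": {
  "grip": [1,1,1],
  "linear": [
    [0,0,0],
    [0,0,0],
    [0,0,0]
  ],
  "turn": [0,0,0]
}}

```text
t: 5.35
eef_pos: [553.8, -39.3, 155.6]
tcp_rot: [-1.519, 1.571, 1.595]
ft_force: [0.6, -0.3, 0.1]
opening: 0.195
```

Call:
{"fn": "carry_out", "kwargs": {
  "grip": [1,1,1,1,1],
  "linear": [
    [-0.018,0,-0.003],
    [-0.018,0,-0.004],
    [-0.018,0,-0.005],
    [-0.017,0,-0.005],
    [0,0,0]
  ],
  "turn": [0,0,0,0,0]
}}

```text
t: 5.85
eef_pos: [563.1, -39.6, 192.6]
tcp_rot: [3.023, 1.568, -0.146]
ft_force: [1.3, -0.0, -1.3]
opening: 0.193
```

Run:
```python
from h import *
s=env.state(); print(s['t'],s['eef_pos'],s['ft_force'],s['moment'],s['opening'])
np.save('pics/w2v.npy',cams.camera_info('wrist')['view'])
snap('wrist','w2',(128,0,384,256),2.3)
```

```text
5.85 [563.07931567 -39.57148865 192.57714673] [ 1.29502632 -0.04383114 -1.25197897] [-0.05745777  0.08402417  0.00993633] 0.19296561373686477
```

View pics/w2.png

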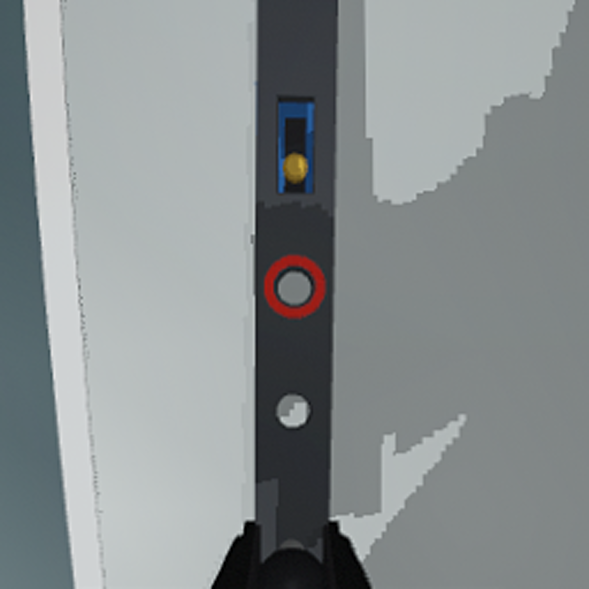

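The stay is lifted clear and the knob is held. In this crop the pin shows below the slot at (295,167), the red hole is at (295,287) and the plain hole at (293,410).

Run:
```python
from h import *
i=cams.camera_info('wrist'); i['view']=np.load('pics/w2v.npy')
f=lambda u:np.array(u)/2.3+np.array([128,0])
t=.167
zh=lambda L:124+L*np.sin(t)+5*np.cos(t)
P=atz(i,f((295,163)),134);R=atz(i,f((294.7,286.5)),zh(142));H=atz(i,f((293,410.5)),zh(180));S=atz(i,f((296,146)),zh(100))
for n,p in zip('PRHS',(P,R,H,S)): print(n,p.round(2))
tcp=np.array([563.08,-39.57]); print('red-tcp',(R[:2]-tcp).round(2),'expect',83*np.cos(t)+31*np.sin(t), 'R-H',(R-H)[:2],38*np.cos(t),'S-R',(S-R)[:2])
im=np.load('pics/w2.npy').astype(int); b,g,r=im[...,0],im[...,1],im[...,2]
m=(r>110)&(g<60)&(b<60)&(np.indices(r.shape)[0]<200); ys,xs=np.nonzero(m); print('red px',(xs.min()+xs.max())/2,(ys.min()+ys.max())/2,f((294.7,286.5)))
```

```text
P [676.51 -44.56 134.  ]
R [638.99 -43.35 152.53]
H [602.06 -41.81 158.85]
S [679.63 -44.86 145.55]
red-tcp [75.91 -3.78] expect 86.9982638539106 R-H [36.93351139 -1.53812186] 37.471339366558034 S-R [40.63944545 -1.50994155]
red px 255.5 124.0 [256.13043478 124.56521739]
```

```bash
cat > plan2.py <<'E'
import plan, numpy as np
from scipy.optimize import brentq
plan.pin=np.array([676.3,-44.5]); piv=np.array([778.1,-48.5])
plan.hin=piv-190*(np.sin(.15)*plan.ex+np.cos(.15)*plan.ey)
off=np.array([.7,.6])
P=plan.P; pin=plan.pin
a1=brentq(lambda a:np.linalg.norm(P(a)-pin)-142,.15,.8)
def tcp(a,t):
    k,z,y=plan.knobat(a,t); return np.r_[k+off,z+155.6],y
if __name__=='__main__':
    print(a1,P(a1))
    for a,t in [(.15,.167),(.2,.167),(.25,.167),(.3,.167),(a1,.167),(a1,.11),(a1,.08),(a1,.04),(a1,0)]:
        p,y=tcp(a,t); print(round(a,3),t,p.round(1),round(y,2))
E
python3 plan2.py
```

```text
0.36646605123820836 [817.41977667 -60.28634323]
0.15 0.167 [563.1 -39.4 192.5] -2.25
0.2 0.167 [572.5 -38.3 192.5] -3.07
0.25 0.167 [581.9 -37.3 192.5] -3.99
0.3 0.167 [591.3 -36.4 192.5] -4.98
0.366 0.167 [603.6 -35.7 192.5] -6.38
0.366 0.11 [599.8 -35.3 180.1] -6.38
0.366 0.08 [598.1 -35.1 173.5] -6.38
0.366 0.04 [596.1 -34.9 164.6] -6.38
0.366 0 [594.5 -34.7 155.6] -6.38
```

Call:
{"fn": "carry_out", "kwargs": {
  "grip": [1,1,1,1,1],
  "linear": [
    [0,-0.0017,-0.01],
    [0,-0.0017,-0.01],
    [0,-0.0017,-0.01],
    [0,-0.0017,-0.01],
    [0,0,0]
  ],
  "turn": [0.003,0.003,0.003,0.003,0]
}}

```text
t: 6.4
eef_pos: [583.3, -36.9, 190.9]
tcp_rot: [-3.052, 1.57, 0.024]
ft_force: [1.6, -0.7, -1.3]
opening: 0.192
```

Call:
{"fn": "carry_out", "kwargs": {
  "grip": [1,1,1,1,1],
  "linear": [
    [0,-0.0017,-0.01],
    [0,-0.0017,-0.01],
    [0,-0.0017,-0.01],
    [0,-0.0017,-0.01],
    [0,0,0]
  ],
  "turn": [0.003,0.003,0.003,0.003,0]
}}

```text
t: 6.9
eef_pos: [603.5, -35.1, 191.1]
tcp_rot: [-3.08, 1.57, -0.042]
ft_force: [0.6, -0.7, -1.8]
opening: 0.192
```

Call:
{"fn": "carry_out", "kwargs": {
  "grip": [1,1,1,1],
  "linear": [
    [0.011,0.0006,0.0037],
    [0.011,0.0006,0.0037],
    [0,0,0],
    [0,0,0]
  ],
  "turn": [0,0,0,0]
}}

```text
t: 7.3
eef_pos: [598.5, -35.3, 179.9]
tcp_rot: [-0.108, 1.57, 2.931]
ft_force: [-1.6, 0.6, -0.7]
opening: 0.193
```

Run:
```python
from h import *
s=env.state(); print(s['t'],s['eef_pos'],s['ft_force'],s['moment'],s['opening'])
np.save('pics/w3v.npy',cams.camera_info('wrist')['view'])
snap('wrist','w3',(206,80,306,180),6)
```

```text
7.3 [598.45143875 -35.30441205 179.89314942] [-1.61403076  0.55827858 -0.65686544] [-0.02663715  0.36627069 -0.01139683] 0.1934582591146009
```

View pics/w3.png

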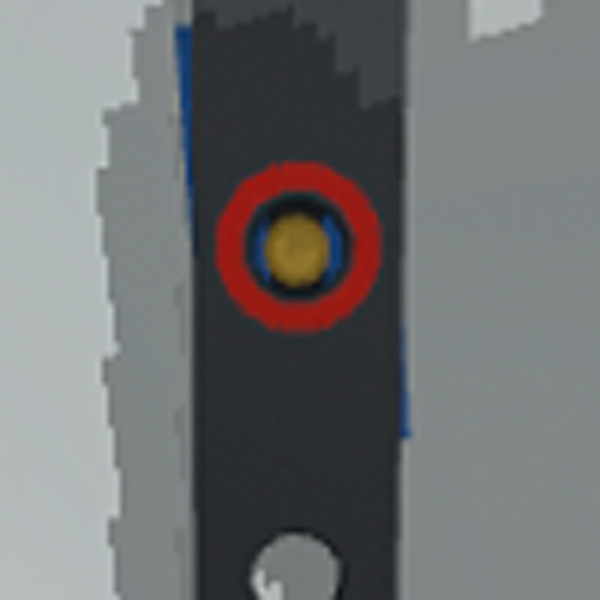

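Run:
```python
from h import *
from scipy.optimize import brentq
i=cams.camera_info('wrist'); i['view']=np.load('pics/w3v.npy')
V=i['view']; print('cam',-V[:3,:3].T@V[:3,3])
f=lambda u:np.array(u)/6+np.array([206,80])
dz=179.89-155.6; t=brentq(lambda t:225*np.sin(t)+36*np.cos(t)-36-dz,0,.4)
R=atz(i,f((299,247)),124+142*np.sin(t)+5*np.cos(t)); P=atz(i,f((298,249)),134)
print(t,R,P,'want R-P x ~',142*(1-np.cos(t))+5*np.sin(t),'got',(R-P)[:2])
print('red-tcp',R[:2]-env.state()['eef_pos'][:2],83*np.cos(t)-31*np.sin(t))
```

```text
cam [681.73224205 -44.33476427 335.74615934]
0.10912369393712029 [676.1817465  -44.83044882 144.43508894] [675.66122913 -44.71579247 134.        ] want R-P x ~ 1.3891642158980182 got [ 0.52051736 -0.11465635]
red-tcp [77.63369438 -9.53904584] 79.13018428269815
```

In this crop the pin (298,249) sits inside the red hole (299,247). The hole needs about 0.9 mm more toward the door.

Call:
{"fn": "carry_out", "kwargs": {
  "grip": [1,1,1,1],
  "linear": [
    [0,0,-0.0018],
    [0.0064,0,0.0017],
    [0.0064,0,0.0017],
    [0,0,0]
  ],
  "turn": [0,0,0,0]
}}

```text
t: 7.75
eef_pos: [598.1, -35.2, 173.3]
tcp_rot: [-1.092, 1.571, 1.947]
ft_force: [0.9, 0.3, -1.7]
opening: 0.194
```

```bash
cat > chk.py <<'E'
import sys
from h import *
from scipy.optimize import brentq
s=env.state(); i=cams.camera_info('wrist')
im=cams.read_camera('wrist'); np.save('pics/last.npy',im); a=im.astype(int); b,g,r=a[...,0],a[...,1],a[...,2]
yy,xx=np.indices(r.shape); roi=(abs(xx-256)<50)&(abs(yy-125)<60)
ys,xs=np.nonzero((r>110)&(g<60)&(b<60)&roi); red=((xs.min()+xs.max())/2,(ys.min()+ys.max())/2)
ys,xs=np.nonzero((r>90)&(b<80)&(g>70)&roi); pin=((xs.min()+xs.max())/2,(ys.min()+ys.max())/2)
dz=s['eef_pos'][2]-155.6; t=brentq(lambda t:225*np.sin(t)+36*np.cos(t)-36-dz,-.1,.4)
R=atz(i,red,124+142*np.sin(t)+5*np.cos(t)); P=atz(i,pin,134)
print(s['t'],s['eef_pos'].round(2),s['ft_force'].round(2),s['moment'].round(2)); print('tip',t,red,pin,'R-P',(R-P)[:2],'want x',142*(1-np.cos(t))+5*np.sin(t),len(xs))
E
python3 chk.py
```

```text
7.75 [598.05 -35.24 173.27] [ 0.87  0.29 -1.7 ] [-0.06  0.1  -0.  ]
tip 0.07911036576910545 (np.float64(255.5), np.float64(119.0)) (np.float64(255.0), np.float64(121.0)) R-P [ 1.42415156 -0.4652221 ] want x 0.8392576189137835 98
```

Call:
{"fn": "carry_out", "kwargs": {
  "grip": [1,1,1,1],
  "linear": [
    [0.0053,0,0.0017],
    [0.0053,0,0.0013],
    [0,0,0],
    [0,0,0]
  ],
  "turn": [0,0,0,0]
}}

```text
t: 8.2
eef_pos: [596.5, -35.1, 168.3]
tcp_rot: [-0.369, 1.57, 2.669]
ft_force: [0.5, -0.2, -0.7]
opening: 0.195
```

```bash
python3 chk.py
```

```text
8.2 [596.51 -35.08 168.34] [ 0.47 -0.19 -0.69] [-0.03  0.09  0.01]
tip 0.05690713558567721 (np.float64(255.5), np.float64(118.0)) (np.float64(255.0), np.float64(119.0)) R-P [ 0.66606869 -0.39186447] want x 0.5142480524571038 104
```

Call:
{"fn": "carry_out", "kwargs": {
  "grip": [1,1,1,1],
  "linear": [
    [0.0048,0,0.0011],
    [0.0048,0,0.001],
    [0.0048,0,0.001],
    [0,0,0]
  ],
  "turn": [0,0,0,0]
}}

```text
t: 8.65
eef_pos: [594.9, -34.9, 160.8]
tcp_rot: [-0.364, 1.57, 2.675]
ft_force: [0.8, 0.5, -0.6]
opening: 0.194
```

```bash
python3 chk.py
```

```text
8.65 [594.92 -34.9  160.84] [ 0.83  0.52 -0.59] [-0.03  0.03  0.05]
tip 0.023341991304014372 (np.float64(255.5), np.float64(116.0)) (np.float64(255.0), np.float64(116.5)) R-P [ 0.25882232 -0.35700735] want x 0.15538184983132386 111
```

Call:
{"fn": "carry_out", "kwargs": {
  "grip": [1,1,1,1],
  "linear": [
    [0.004,0,0.0007],
    [0.004,0,0.0007],
    [0.001,0,0],
    [0,0,0]
  ],
  "turn": [0,0,0,0]
}}

```text
t: 9.1
eef_pos: [594.2, -34.8, 156.6]
tcp_rot: [-0.24, 1.57, 2.799]
ft_force: [-1.1, 0.1, -0.3]
opening: 0.193
```

```bash
python3 chk.py
```

```text
9.1 [594.25 -34.84 156.63] [-1.15  0.13 -0.31] [-0.01  0.17  0.06]
tip 0.004573860153273966 (np.float64(255.5), np.float64(115.5)) (np.float64(255.0), np.float64(115.5)) R-P [-0.07070823 -0.32726734] want x 0.024354552404446464 118
```

Call:
{"fn": "carry_out", "kwargs": {
  "grip": [1,1],
  "linear": [
    [0.0016,0,0],
    [0,0,0]
  ],
  "turn": [0,0]
}}

```text
t: 9.35
eef_pos: [594.2, -34.8, 155.9]
tcp_rot: [-0.396, 1.57, 2.643]
ft_force: [-1.6, 0.7, -0.1]
opening: 0.19
```

Call:
{"fn": "carry_out", "kwargs": {
  "grip": [0,0,0,0,0],
  "linear": [
    [0,0,0],
    [0,0,0],
    [0,0,0],
    [0,0,0],
    [0,0,0]
  ],
  "turn": [0,0,0,0,0]
}}

```text
t: 9.85
eef_pos: [594.4, -34.9, 155.9]
tcp_rot: [-2.487, 1.571, 0.551]
ft_force: [-0.4, -0.1, 0.0]
opening: 0.492
```

Call:
{"fn": "carry_out", "kwargs": {
  "grip": [0,0,0],
  "linear": [
    [0,0,0],
    [0,0,0],
    [0,0,0]
  ],
  "turn": [0,0,0]
}}

```text
t: 10.15
eef_pos: [594.3, -34.9, 155.9]
tcp_rot: [-1.701, 1.571, 1.337]
ft_force: [0.5, 0.1, 0.7]
opening: 0.495
```

Released. Next I retract straight up and take a look.

Call:
{"fn": "carry_out", "kwargs": {
  "grip": [0,0,0,0,0],
  "linear": [
    [-0.03,0,0],
    [-0.05,0,0],
    [-0.07,0,0],
    [0,0,0],
    [0,0,0]
  ],
  "turn": [0,0,0,0,0]
}}

```text
t: 10.65
eef_pos: [594.4, -34.9, 231.4]
tcp_rot: [-3.139, 1.569, -0.1]
ft_force: [-0.1, -0.6, -0.6]
opening: 0.5
```

Run:
```python
from h import *
s=env.state(); print(s['t'],s['eef_pos'],s['ft_force'])
i=cams.camera_info('wrist'); np.save('pics/w4v.npy',i['view'])
snap('wrist','w4',(136,30,376,250),2.7); snap('scene','scene1',(180,160,330,290),5)
# expected fully-down positions along stay
pin=np.array([676.0,-44.6]); u=np.array([-np.cos(np.radians(6.4)),np.sin(np.radians(6.4))])
for n,L,z in [('pin',0,134),('red',0,129),('plain',38,129),('knob',83,160)]:
    p=np.r_[pin+L*u,z]; print(n,((proj(i,p)[0]-[136,30])*2.7).round(1),((proj(cams.camera_info('scene'),p)[0]-[180,160])*5).round(1))
```

```text
10.65 [594.38684589 -34.85300781 231.36567489] [-0.08223149 -0.64721961 -0.62872145]
pin [321.9 229.2] [471.  290.8]
red [321.9 229.1] [470.9 295.8]
plain [320.9 341.7] [456.5 247.6]
knob [319.9 493.5] [439.9 160.6]
```

View pics/w4.png

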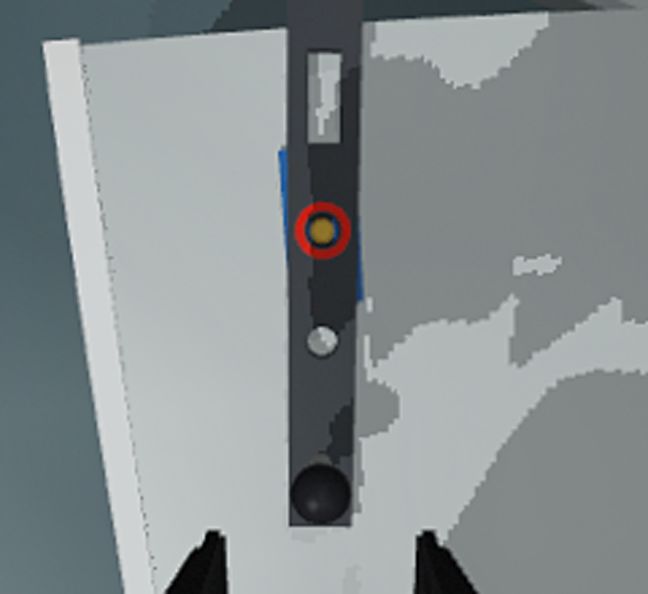

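View pics/scene1.png

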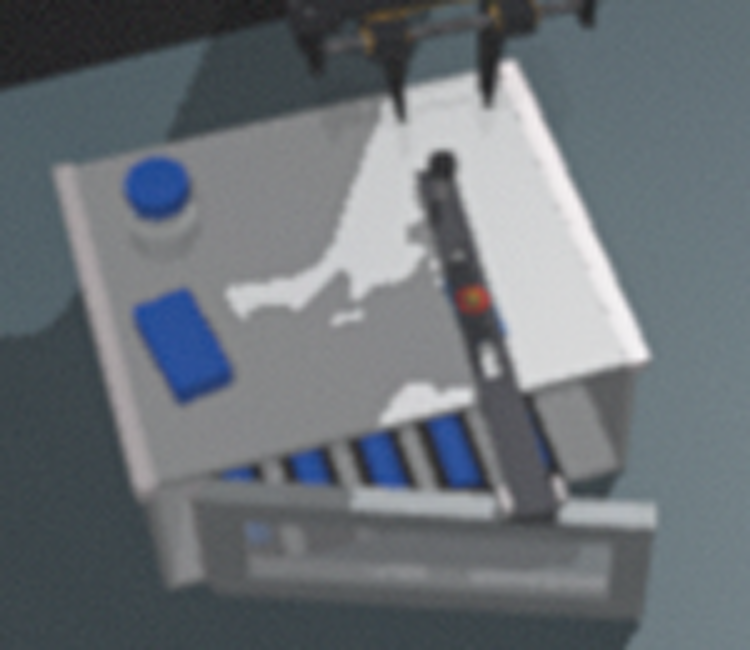

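Both pictures match the fully-down prediction. The pin is in the red hole at (322,230) in the wrist crop. The knob is at (320,493) against a predicted (320,493.5), and in the scene view at (441,161) against (440,161). The jar and pack look untouched, and the gripper is clear.

```bash
python3 -c "
from cell import env
print(env.job_done(), env.state()['t'])"
```

```text
the job is handed in; nothing more can be done
the job is handed in; nothing more can be done
```

The stay now lies fully down with its red-ringed hole over the pin, and the knob has been let go. I gripped the ball knob and lifted the stay off its pin. I then swung the door from about 0.15 to about 0.37 rad (worked out from the geometry, not measured directly) and lowered the hole over the pin in small steps. The job was handed in about 11 s into the 42 s allowed.

- **Force:** the wrist force read no more than about 2 N at each step, and I saw no sign of the stay resting on or pressing against the pin.
- **Position:** in the final wrist and scene pictures the pin is centred in the red hole. The knob is within about 1 pixel (of the enlarged crop) of where it should be with the stay fully down.
- **Surroundings:** the gripper is about 75 mm above the stay. The jar and pack look unmoved. I did not look again at the other things on the bench, but the arm kept well above them.
- **Small disagreements:** the separate position measurements differed by 1–2 mm, within the camera calibration. I corrected 0.9 mm along the stay before lowering. About 0.3 mm of sideways offset remained by the camera, within the hole's 1.25 mm clearance.

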